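Free the stuck cement tubs

TASK

Dried cement has stuck black tubs onto the upturned grey tubs in the rack: break the seized knob loose and turn it clockwise until the jaws are fully shut over the grey tubs' flanges, then pull off every black tub while the grey ones stay down in the rack. Stand all the black tubs (one may be loose on the bench) upside down, as they are now, fully on the cork board while the jaws are still shut, then turn the knob back until the jaws are open again and move the three grey tubs, still upside down, fully onto the white board. Leave the knob open and the brush and the green glass block where they are.

Things in the scene. Friction and masses are not known exactly. Their poses are not given: they have to be found in the camera images.
- rack: Tub rack, fixed: aluminium plate 135 (x) by 310 (y) by 12 mm; a blue knob housing 70 mm wide and 35 high on its front reaches to x = -150 mm. Origin: centre of the plate's underside. Grey tubs stand upside down on it in a row at about y = -90, 0, +90 mm, x = 0. Yellow jaw bars along the front and rear of the row (top 26 mm above the bench) are moved by the knob only.
- jaw_front: Front yellow jaw bar, 285 mm long, along the rack's y; origin at the rack's origin when open and moves 16 mm to the rack's +x as the knob shuts. Its overhanging lip's inner edge is at rack x = -42.5 mm open (9 mm clear of the tubs' flanges), -26.5 mm shut, then 3 mm above the flanges, so grey tubs cannot be lifted.
- jaw_rear: Rear yellow jaw bar, mirror image of the front one: moves 16 mm to the rack's -x as the knob shuts; its lip's inner edge is at rack x = +42.5 mm open, +26.5 mm shut.
- knob (a joint): Red knob's angle: 0 = jaws open (start), 2.6 rad = fully shut (end stop); grows CLOCKWISE seen from above; jaws move in proportion. Starts seized: about 0.25 N m over the first 0.25 rad (springs back if let go before), then free (0.03 N m), stays where left. Turned back it is free to about 0.55 rad, where the stiff spot is felt again; at 0.7 the jaws are already clear of the flanges.
- knob_grip (a point): Centre of the knob's red grip bar on its axis, 61 mm above the bench, 115 mm in front (-x) of the rack's origin. The bar is 56 mm long, 16 thick, 28 high (47 to 75 mm above the bench), along the x axis of this point, whose frame turns with the knob; grip it across its 16 mm from above. White mark at its +x end.
- cork_board: Cork board with a dark brown edge, 210 x 210 mm, 6 mm thick, fixed on the bench; place for the black tubs. Origin: centre of its underside, x and y along its edges.
- white_board: White board with a green edge, 210 x 210 mm, 6 mm thick, fixed on the bench; place for the grey tubs. Origin: centre of its underside, x and y along its edges.
- black1: Black plastic tub, 56 x 56 x 43 mm high, wall 3, 90 g. Upside down: origin at the centre of the open rim (underside), z up to its closed end, x and y square to its sides. Starts jammed over grey1, its rim 20 mm above that tub's underside; dried cement grips that tub with 4 to 7 N over 30 mm of lift, more than its weight, so it comes along unless the jaws hold it. May be absent.
- black2: Black plastic tub, 56 x 56 x 43 mm high, wall 3, 90 g. Upside down: origin at the centre of the open rim (underside), z up to its closed end, x and y square to its sides. Starts jammed over grey2, its rim 20 mm above that tub's underside; dried cement grips that tub with 4 to 7 N over 30 mm of lift, more than its weight, so it comes along unless the jaws hold it. May be absent.
- black3: Black plastic tub, 56 x 56 x 43 mm high, wall 3, 90 g. Upside down: origin at the centre of the open rim (underside), z up to its closed end, x and y square to its sides. Starts jammed over grey3, its rim 20 mm above that tub's underside; dried cement grips that tub with 4 to 7 N over 30 mm of lift, more than its weight, so it comes along unless the jaws hold it. May be absent.
- black4: Black plastic tub, 56 x 56 x 43 mm high, wall 3, 90 g. Upside down: origin at the centre of the open rim (underside), z up to its closed end, x and y square to its sides. Starts alone on the bench. May be absent.
- grey1: Light grey (near white) plastic tub, body 46 x 46 mm, 60 mm high, with a flange 66 x 66 mm and 5 mm thick at its underside, about 150 g. Upside down: origin at the centre of the open rim (underside), z up to its closed end, x and y square to its sides. At the start it stands in the rack, and black1, if there is one, is jammed over its top 40 mm.
- grey2: Light grey (near white) plastic tub, body 46 x 46 mm, 60 mm high, with a flange 66 x 66 mm and 5 mm thick at its underside, about 150 g. Upside down: origin at the centre of the open rim (underside), z up to its closed end, x and y square to its sides. At the start it stands in the rack, and black2, if there is one, is jammed over its top 40 mm.
- grey3: Light grey (near white) plastic tub, body 46 x 46 mm, 60 mm high, with a flange 66 x 66 mm and 5 mm thick at its underside, about 150 g. Upside down: origin at the centre of the open rim (underside), z up to its closed end, x and y square to its sides. At the start it stands in the rack, and black3, if there is one, is jammed over its top 40 mm.
- brush: Bystander: dark wooden scrubbing brush, 85 x 34 x 32 mm; origin under its centre.
- glass_block: Bystander: green glass block, 60 x 60 x 25 mm; origin under its centre.

How it is judged:
By the outcome, as a careful person would: the job done as asked, in the order asked, and still so for the second after the job is handed in, with the robot touching nothing.
Of black1, black2, black3, black4 only 2 to 4 are there at a start; the rules pass over those that are not, and their reading is None.
At some moment in a run one of black4 may be knocked a few centimetres aside while the robot is not near it.
Once in a run the grip may slacken for a moment while it holds something.
It also fails if it takes over 210 s, if anything falls off the work surface, if the arm or the gripper's body presses on something with over 40 N, if the wrist force passes 120 N, or if a joint passes its speed limit or range.

ROBOT

A 6-joint arm with a two-finger parallel gripper is mounted at the origin on the work surface. World frame = base frame: x ahead of the robot, y to its left, z up, the work surface at z = 0. Lengths are in m, angles in degrees, forces in N, time in s.
With the tool pointing down it reaches from about 0.25 to 0.725 m from the base axis. Payload 9.7 kg.
Tool frame: the origin (TCP) lies on the centre line of the jaws, within the pads' length; the fingertips stand 17 mm ahead of it and the grasp point (between the pads) lies 2 mm behind it (bot.tip_extent is the distance from the TCP to the fingertips, in m); z points along the fingers, y is the line along which they close (so a half turn about z gives the same grasp; the last joint's range is limited). The gripper opens to 85 mm and grips with 20 to 120 N. Pads are 22 mm wide; open, the fingers measure 114 mm over their backs; the gripper's body (76 mm by 85 mm) begins 54 mm behind the grasp point. The pads swing forward as they close: fully open they stand 13 mm farther back than shut.
Start: joints at [63.255, 4.979, 10.078, 95.1, 0, 90], TCP at [0.248, 0.491, 0.248] pointing down, gripper open.
Joint ranges: [-179.16, 179.16], [-48.56, 103.87], [-65.8, 70.77], [-126.05, 130.52], [-82.76, 87.17], [-180, 180]. Speed limits (degrees/s): [127.2, 127.2, 147.25, 180, 180, 180].

INTERFACE

Orientations are given as [roll, pitch, yaw] about the fixed x, y, z axes, in that order (R = Rz(yaw) Ry(pitch) Rx(roll)).
In Python, from workcell import bot gives the robot as it stands.
- The arm moves only by the tool carry_out, never from a script. Its argument "moves" is text: rows parted by semicolons, each of 7 numbers parted by spaces: the shift along the tool's x, y, z in mm, then the turn, a rotation vector about the tool's x, y, z in degrees, then the finger opening in mm, from 0 to 85.4. A call has 1 to 20 rows; each row is the pose to reach, as a shift and turn from the pose commanded when the call began, along the tool's axes at that moment; what a row does not reach only later rows make up. A row lasts 1/10 s, in which the tool goes at most 50 mm and 8.59 degrees, less where a joint would pass 70% of its speed; a pose out of reach is approached as far as the arm can. A call with a gripper value outside its range is refused whole. The fingers move at their own pace and stop on an object; "force" is the grip in N (left out, the last holds). Time passes only in rows, so rows that repeat a pose let the fingers close. It gives the time, the measured TCP pose, the force, the opening and the grip force at its end, in the units of the state.
- bot.get_obs(): the state, without advancing time (a new reading comes with each control period).
- bot.camera(name): name is "scene" or "top"; returns a dict with "img" (400x640x3 uint8, red, green, blue), "mtx" (3x3 intrinsics, pixels), "position" and "orientation" of the camera in the world. Camera axes: x right, y up, looking along -z (the intrinsics and any distortion apply to the point x, -y, -z); pixel columns grow to the right and rows downward; lengths in m; the calibration is good to about 2 mm. A picture is of the moment at which its call begins. There is no depth.
- bot.job_done(): hands the job in; it is judged then, once.
The state is a dict: "time": time; "q": joint angles; "qd": joint speeds; "joint_efforts": joint torques, N m; "ee_pos": TCP position; "tcp_rot": TCP orientation; "wrist_force": force on the tool from outside, world axes, zero at the start; "torque": the same for the moment, N m; "opening": finger opening in m; "grasp_force": force on a finger pad.
Only numpy, scipy, OpenCV 4.12 (cv2) and the standard library are available. Lean on these libraries where they do the work, as an engineer would, in place of code of your own. Each camera call takes 0.05 s, during which the arm holds its last target. There are 200 camera calls.

## Working session

There is one attempt and no reset: what is moved stays moved. The work goes in short steps, Python scripts to look and compute and a tool call to move; the robot and the scene stay as the last step left them, time stands still between calls to the robot, and variables do not carry over. Pictures are saved under pics/ and viewed, at most 17 in all, crops included, and the job is handed in when it is done.

Besides the shell and the picture viewer there is one more tool, called after "Request:" as name(argument=value, ...), one argument or row to a line, values as JSON. carry_out: Moves the arm, as the interface text tells. Its arguments: {"type":"object","properties":{"moves":{"type":"string"},"force":{"type":"number"}},"required":["moves"]}

```bash
ls; mkdir -p pics; cat > h.py <<'E'
import numpy as np, cv2
from scipy.spatial.transform import Rotation as R
from workcell import bot
def cam(n,save=None):
    c=bot.camera(n)
    if save: cv2.imwrite('pics/'+save,c['img'][:,:,::-1])
    return c
def rot(c):
    o=np.array(c['orientation'],float)
    return o if o.shape==(3,3) else R.from_euler('xyz',o,degrees=True).as_matrix()
def ray(c,u,v):
    d=np.linalg.inv(c['mtx'])@[u,v,1]
    return np.array(c['position']),rot(c)@(d*[1,-1,-1])
def onz(c,u,v,z):
    p,d=ray(c,u,v); return p+d*(z-p[2])/d[2]
def tri(c1,uv1,c2,uv2):
    p,d=ray(c1,*uv1);q,e=ray(c2,*uv2);d=d/np.linalg.norm(d);e=e/np.linalg.norm(e)
    s=np.linalg.lstsq(np.c_[d,-e],q-p,rcond=None)[0]
    a,b=p+d*s[0],q+e*s[1]; return (a+b)/2,np.linalg.norm(a-b)
def proj(c,P):
    x=rot(c).T@(np.array(P)-c['position'])*[1,-1,-1]; y=c['mtx']@x; return y[:2]/y[2]
E
python3 - <<'E'
from h import *
for n in('top','scene'):
    c=cam(n,n+'0.png'); print({k:c[k] for k in c if k!='img'})
print(bot.get_obs())
E
```

```text
pics
{'mtx': array([[469.66291229,   0.        , 324.67973065],
       [  0.        , 469.66291229, 195.78578506],
       [  0.        ,   0.        ,   1.        ]]), 'position': array([ 0.32424773, -0.01715296,  1.10756957]), 'orientation': array([ 12.23297364,  -0.18526218, -80.86090346])}
{'mtx': array([[378.19891408,   0.        , 319.53779086],
       [  0.        , 378.19891408, 201.4478248 ],
       [  0.        ,   0.        ,   1.        ]]), 'position': array([1.14558616, 0.13819344, 0.64718245]), 'orientation': array([ 47.39657041,   0.38201663, 103.75567045])}
{'time': 0.1, 'q': array([ 6.32537938e+01,  5.00955541e+00,  1.00400893e+01,  9.50982022e+01,
       -6.79720980e-04,  8.99998283e+01]), 'qd': array([ 0.00930616, -0.08991462,  0.12650939, -0.11386434,  0.01872106,
       -0.03363839]), 'joint_efforts': array([-4.88873411e-04, -5.21561730e+01,  4.65653694e+01,  1.61090121e-02,
       -5.96817222e-05, -1.38833691e-06]), 'ee_pos': array([0.24744936, 0.49100437, 0.24764833]), 'tcp_rot': array([-1.79932332e+02,  6.79517671e-04,  1.53253966e+02]), 'wrist_force': array([-0.52818969,  0.63761138, -0.04148883]), 'torque': array([0.02039385, 0.01989184, 0.009762  ]), 'grasp_force': 0.0, 'opening': 0.08538297905568969}
```

View pics/top0.png

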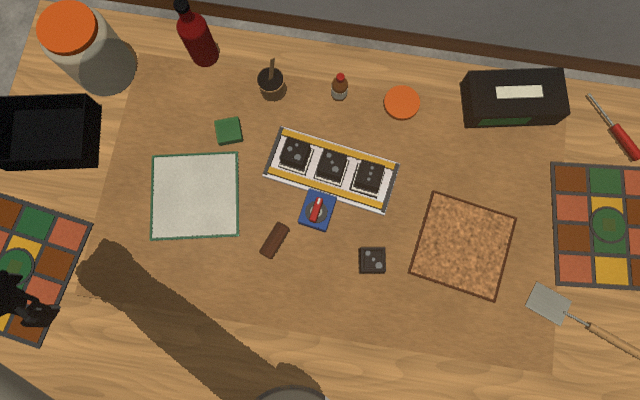

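View pics/scene0.png

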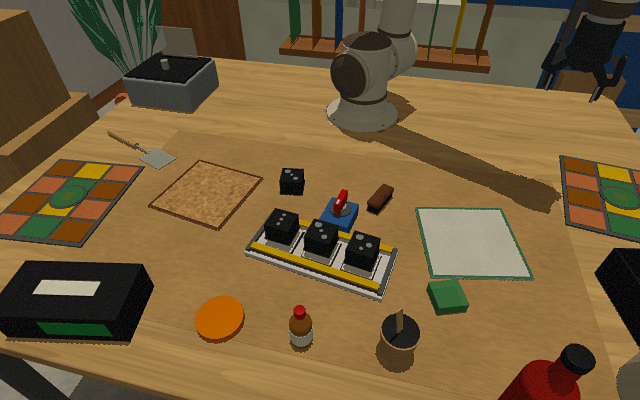

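Top view: rack with black tubs at about (295,153), (331,165), (369,178); loose tub (372,260), knob (318,208), brush (275,240), cork (463,246), white (195,196), glass (228,131). Let me enlarge the middle of both.

```bash
python3 - <<'E'
import cv2
a=cv2.imread('pics/top0.png')[120:280,250:410]; b=cv2.imread('pics/scene0.png')[160:300,240:405]
cv2.imwrite('pics/topc.png',cv2.resize(a,None,fx=3.75,fy=3.75,interpolation=cv2.INTER_CUBIC))
cv2.imwrite('pics/scc.png',cv2.resize(b,None,fx=4,fy=4,interpolation=cv2.INTER_CUBIC))
E
```

```text
(no output)
```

View pics/topc.png

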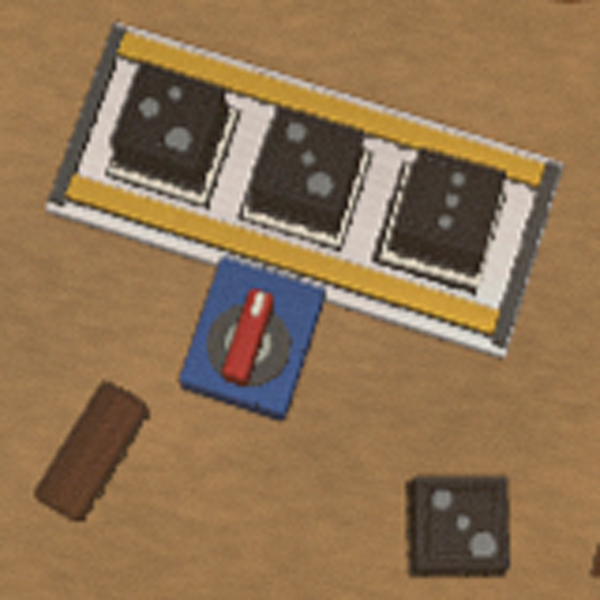

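View pics/scc.png

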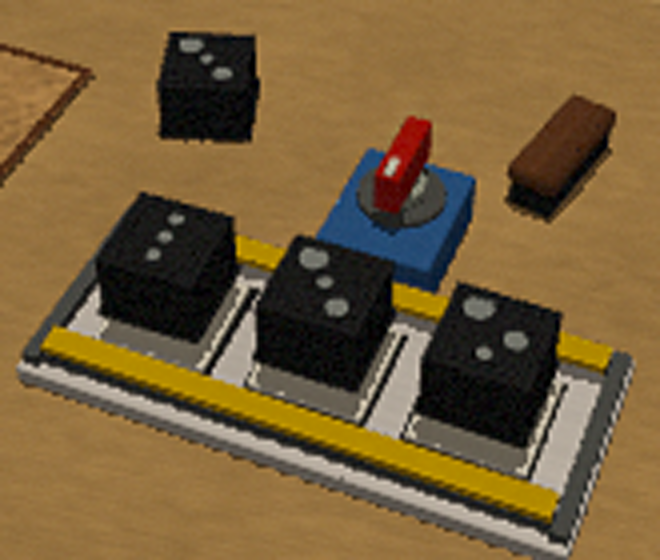

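```bash
cat > m.py <<'E'
from h import *
t=cam('top');s=cam('scene')
T=lambda p:(p[0]/3.75+250-.4,p[1]/3.75+120-.4)
S=lambda p:(p[0]/4+240-.4,p[1]/4+160-.4)
for n,a,b in[('A',(150,106),(515,340)),('A',(178,138),(480,307)),('B',(296,132),(337,306)),('B',(320,184),(314,258)),('C',(458,180),(153,254)),('C',(446,221),(177,219)),('L',(442,498),(222,73)),('L',(483,545),(190,45)),('knobmark',(258,303),(391,166)),('rackFL',(48,207),(630,358)),]:
    p,e=tri(t,T(a),s,S(b)); print(n,p.round(4),round(e,4))
hsv=cv2.cvtColor(t['img'],cv2.COLOR_RGB2HSV)
rc=np.array([onz(t,*T(p),.012) for p in[(118,24),(560,162),(503,353),(48,207)]]);print(rc.round(3),rc.mean(0))
print([np.linalg.norm(rc[i]-rc[i-1]).round(3) for i in range(4)])
m=((hsv[:,:,2]<75)&(hsv[:,:,1]<110)).astype(np.uint8)
n,l,st,ce=cv2.connectedComponentsWithStats(m[110:290,240:420])
for i in range(1,n):
    if st[i,4]>250:
        c=cv2.findContours((l==i).astype(np.uint8),0,1)[0][0]+[240,110]
        r=cv2.minAreaRect(c); print(st[i],[onz(t,*q,.075).round(3)[:2].tolist() for q in cv2.boxPoints(r)],r)
# red knob
r_=((hsv[:,:,0]<6)|(hsv[:,:,0]>174))&(hsv[:,:,1]>170)
m=np.zeros_like(r_);m[190:230,300:335]=r_[190:230,300:335]
r=cv2.minAreaRect(np.argwhere(m)[:,::-1].astype(np.float32));q=cv2.boxPoints(r);print('knob',r,[onz(t,*k,.075).round(4)[:2].tolist() for k in q])
# boards
for nm,box,msk in[('cork',(395,520,180,310),(hsv[:,:,0]<16)&(hsv[:,:,2]<110)),('white',(140,250,140,250),(hsv[:,:,1]<60)&(hsv[:,:,2]>120)),('brush',(255,295,215,265),(hsv[:,:,2]<90)),('glass',(205,250,110,150),(abs(hsv[:,:,0].astype(int)-70)<20)&(hsv[:,:,1]>80))]:
    m=np.zeros_like(r_);a,b,c,d=box;m[c:d,a:b]=msk[c:d,a:b]
    k,l,st,_=cv2.connectedComponentsWithStats(m.astype(np.uint8));l=l==1+st[1:,4].argmax()
    r=cv2.minAreaRect(np.argwhere(l)[:,::-1].astype(np.float32));Q=np.array([onz(t,*k,.006)[:2] for k in cv2.boxPoints(r)])
    print(nm,Q.round(3).tolist(),Q.mean(0).round(3),[np.linalg.norm(Q[i]-Q[i-1]).round(3) for i in range(4)])
E
python3 m.py
```

```text
A [0.6439 0.1118 0.0765] 0.0014
A [0.6265 0.0914 0.0767] 0.0014
B [0.642  0.0208 0.0761] 0.0016
B [0.6118 0.0013 0.076 ] 0.0016
C [ 0.6281 -0.0815  0.0754] 0.0024
C [ 0.6011 -0.0773  0.0764] 0.0014
L [ 0.4389 -0.1012  0.0448] 0.0024
L [ 0.4152 -0.1297  0.044 ] 0.0028
knobmark [0.533  0.0263 0.0763] 0.002
rackFL [0.5863 0.1719 0.0131] 0.0026
[[ 0.716  0.151  0.012]
 [ 0.669 -0.148  0.012]
 [ 0.539 -0.128  0.012]
 [ 0.586  0.173  0.012]] [0.62750656 0.01225704 0.012     ]
[np.float64(0.131), np.float64(0.303), np.float64(0.132), np.float64(0.305)]
[ 40  27  31  34 629] [[0.607, 0.133], [0.671, 0.124], [0.66, 0.063], [0.596, 0.072]] ((295.0500183105469, 153.35000610351562), (26.879358291625977, 27.195587158203125), 18.434947967529297)
[ 77  39  30  33 623] [[0.591, 0.045], [0.657, 0.036], [0.648, -0.022], [0.583, -0.013]] ((331.42974853515625, 164.97837829589844), (25.8060359954834, 27.79111671447754), 17.10272979736328)
[114  50  31  33 624] [[0.579, -0.045], [0.643, -0.054], [0.636, -0.109], [0.572, -0.1]] ((368.9999694824219, 175.99998474121094), (24.450176239013672, 27.7468299865722
[... 282 characters left out ...]
5392, 0.0327], [0.5365, 0.0185], [0.4842, 0.0275]]
cork [[0.408, -0.196], [0.617, -0.236], [0.58, -0.454], [0.376, -0.406]] [ 0.495 -0.323] [np.float64(0.213), np.float64(0.212), np.float64(0.221), np.float64(0.21)]
white [[0.594, 0.454], [0.632, 0.251], [0.431, 0.206], [0.395, 0.402]] [0.513 0.328] [np.float64(0.206), np.float64(0.207), np.float64(0.205), np.float64(0.199)]
brush [[0.404, 0.149], [0.483, 0.119], [0.469, 0.085], [0.391, 0.115]] [0.437 0.117] [np.float64(0.036), np.float64(0.085), np.float64(0.037), np.float64(0.084)]
glass [[0.705, 0.319], [0.725, 0.263], [0.67, 0.243], [0.651, 0.298]] [0.688 0.281] [np.float64(0.059), np.float64(0.059), np.float64(0.059), np.float64(0.058)]
```

```bash
cat > g.py <<'E'
from h import *
import sys
# usage: g.py x y yaw z1 z2 ... (mm, deg): shifts from present pose
o=bot.get_obs();p=o['ee_pos']*1000;Rm=R.from_euler('xyz',o['tcp_rot'],degrees=True)
x,y,yaw=map(float,sys.argv[1:4])
for z in sys.argv[4:]:
    d=Rm.inv().apply([x-p[0],y-p[1],float(z)-p[2]])
    rv=(Rm.inv()*R.from_euler('xyz',[180,0,yaw],degrees=True)).as_rotvec(degrees=True)
    print(z,d.round(1),rv.round(1))
print('t',o['time'],'q',o['q'].round(0),'F',o['wrist_force'].round(1),'op',o['opening'],'p',p.round(1),o['tcp_rot'].round(1))
E
python3 g.py 513 30.5 170.8 130 61
```

```text
130 [-444.4 -291.6  118.1] [ -0.1  -0.  -17.5]
61 [-444.4 -291.6  187.1] [ -0.1  -0.  -17.5]
t 0.2 q [63.  5. 10. 95.  0. 90.] F [-0.7  0.   0.4] op 0.08541497151421854 p [247.5 491.  247.8] [-179.9   -0.   153.3]
```

Request:
carry_out(
  moves="-444 -292 118 0 0 -17.5 60;-444 -292 118 0 0 -17.5 60;-444 -292 118 0 0 -17.5 60;-444 -292 118 0 0 -17.5 60;-444 -292 118 0 0 -17.5 60;-444 -292 118 0 0 -17.5 60;-444 -292 118 0 0 -17.5 60;-444 -292 118 0 0 -17.5 60;-444 -292 118 0 0 -17.5 60;-444 -292 118 0 0 -17.5 60;-444 -292 118 0 0 -17.5 60;-444 -292 118 0 0 -17.5 60;-444 -292 118 0 0 -17.5 60;-444 -292 118 0 0 -17.5 60;-444 -292 118 0 0 -17.5 60;-444 -292 118 0 0 -17.5 60",
  force=60,
)

```text
time: 1.8
ee_pos: [0.5124, 0.0317, 0.1308]
tcp_rot: [180.0, 0.0, 170.9]
wrist_force: [0.6, 0.8, 0.5]
opening: 0.0599
grasp_force: 0.0
```

```bash
python3 g.py 513 30.5 170.8 130 61; python3 - <<'E'
from h import *
s=cam('scene');cv2.imwrite('pics/s1.png',cv2.resize(s['img'][100:300,240:440,::-1],None,fx=3,fy=3,interpolation=cv2.INTER_CUBIC))
E
```

```text
130 [-0.7 -1.1  0.8] [0.  0.  0.1]
61 [-0.7 -1.1 69.8] [0.  0.  0.1]
t 1.8 q [ 4. -1. -9. 82.  0. 13.] F [0.6 0.8 0.5] op 0.05994250870102765 p [512.4  31.7 130.8] [180.    0.  170.9]
```

View pics/s1.png

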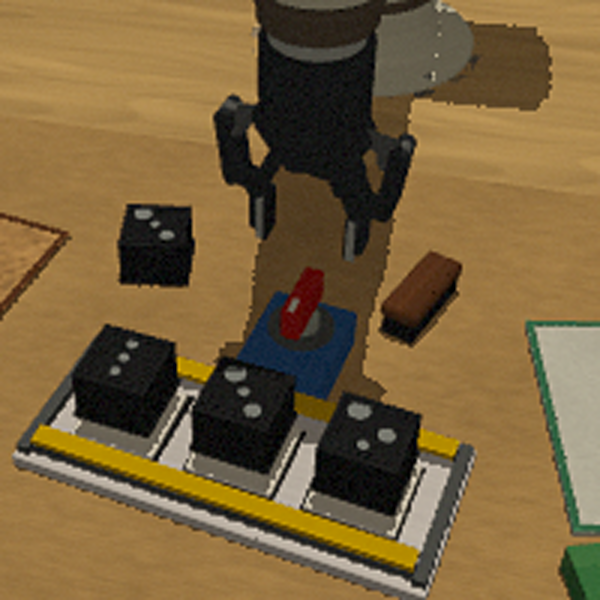

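The open fingers (at about (262,215) and (355,240)) straddle the red bar at (303,300); descend.

Request:
carry_out(
  moves="-1 -1 35 0 0 0 60;-1 -1 70 0 0 0 60;-1 -1 70 0 0 0 60;-1 -1 70 0 0 0 40;-1 -1 70 0 0 0 5;-1 -1 70 0 0 0 5;-1 -1 70 0 0 0 5;-1 -1 70 0 0 0 5;-1 -1 70 0 0 0 5;-1 -1 70 0 0 0 5;-1 -1 70 0 0 0 5;-1 -1 70 0 0 0 5",
  force=60,
)

```text
time: 3.05
ee_pos: [0.5152, 0.0295, 0.0641]
tcp_rot: [179.9, 0.3, 170.7]
wrist_force: [-4.1, -1.0, 15.5]
opening: 0.0149
grasp_force: 77.6
```

```bash
python3 g.py 513 30.5 170.8 61; python3 -c "
from h import *
print(bot.get_obs()['torque'],bot.get_obs()['grasp_force'])"
```

```text
61 [2.3 0.7 3.1] [ 0.1  0.3 -0.1]
t 3.05 q [  3.   1. -15.  74.  -0.  13.] F [-4.1 -1.  15.5] op 0.01489737670224017 p [515.2  29.5  64.1] [179.9   0.3 170.7]
[-0.05225048  0.72471244 -0.02491917] 77.63756534317508
```

Request:
carry_out(
  moves="0 0 -4 0 0 0 30;0 0 -4 0 0 0 30;0 0 -4 0 0 0 5;0 0 -4 0 0 0 5;0 0 -4 0 0 0 5;0 0 -4 0 0 0 5;0 0 -4 0 0 0 5",
  force=80,
)

```text
time: 3.75
ee_pos: [0.5138, 0.0296, 0.065]
tcp_rot: [180.0, 0.1, 170.8]
wrist_force: [-1.3, 0.2, 6.2]
opening: 0.0142
grasp_force: 78.0
```

```bash
python3 g.py 513 30.5 170.8 61; python3 -c "
from h import *
print(bot.get_obs()['torque'],bot.get_obs()['grasp_force'])"
```

```text
61 [0.9 0.8 4. ] [ 0.   0.1 -0. ]
t 3.75 q [  3.   1. -15.  75.   0.  13.] F [-1.3  0.2  6.2] op 0.014159667492305189 p [513.8  29.6  65. ] [1.800e+02 1.000e-01 1.708e+02]
[ 0.08604927  0.2759657  -0.02812132] 77.97367215156555
```

Request:
carry_out(
  moves="0 0 -1 0 0 7 5;0 0 -1 0 0 14 5;0 0 -1 0 0 21 5;0 0 -1 0 0 28 5;0 0 -1 0 0 35 5;0 0 -1 0 0 42 5;0 0 -1 0 0 49 5;0 0 -1 0 0 56 5;0 0 -1 0 0 63 5;0 0 -1 0 0 70 5",
)

```text
time: 4.75
ee_pos: [0.5141, 0.03, 0.0651]
tcp_rot: [179.9, -0.1, 100.5]
wrist_force: [4.7, 4.0, -3.8]
opening: 0.0149
grasp_force: 78.6
```

```bash
python3 g.py 513 30.5 21.8 65; python3 - <<'E'
from h import *
print(bot.get_obs()['torque'])
s=cam('scene');cv2.imwrite('pics/s2.png',cv2.resize(s['img'][130:300,240:410,::-1],None,fx=3,fy=3,interpolation=cv2.INTER_CUBIC))
E
```

```text
65 [ 0.7 -1.   0.1] [ 0.  -0.1 78.7]
t 4.75 q [  3.   1. -15.  75.   0.  83.] F [ 4.7  4.  -3.8] op 0.014918525152372356 p [514.1  30.   65.1] [ 1.799e+02 -1.000e-01  1.005e+02]
[ 0.62517501 -0.96008477  0.06486681]
```

View pics/s2.png

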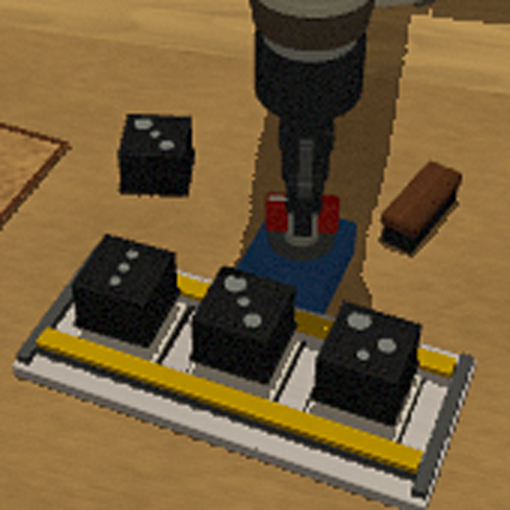

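The red bar (300,215) has turned with the fingers and the jaw bars have moved in. Continue to the stop.

Request:
carry_out(
  moves="0 0 0 0 0 8 5;0 0 0 0 0 16 5;0 0 0 0 0 24 5;0 0 0 0 0 32 5;0 0 0 0 0 40 5;0 0 0 0 0 48 5;0 0 0 0 0 56 5;0 0 0 0 0 64 5;0 0 0 0 0 70 5;0 0 0 0 0 74 5;0 0 0 0 0 78 5;0 0 0 0 0 81 5;0 0 0 0 0 81 5;0 0 0 0 0 81 5",
)

```text
time: 6.2
ee_pos: [0.5147, 0.0297, 0.0652]
tcp_rot: [180.0, -0.1, 19.9]
wrist_force: [7.3, -0.1, -5.0]
opening: 0.0146
grasp_force: 79.6
```

```bash
python3 g.py 513 30.5 19.8 65;python3 - <<'E'
from h import *
print(bot.get_obs()['torque'])
s=cam('top');cv2.imwrite('pics/t2.png',cv2.resize(s['img'][120:280,250:410,::-1],None,fx=3,fy=3,interpolation=cv2.INTER_CUBIC))
E
```

```text
65 [-1.3 -1.3  0.2] [ 0.  -0.1  0.1]
t 6.2 q [  3.   1. -15.  75.   0. 163.] F [ 7.3 -0.1 -5. ] op 0.014603720787123874 p [514.7  29.7  65.2] [ 1.80e+02 -1.00e-01  1.99e+01]
[ 0.10391239 -1.57677899  1.20816757]
```

Request:
carry_out(
  moves="0 0 0 0 0 -2 50;0 0 0 0 0 -2 50;0 0 0 0 0 -2 50;0 0 -50 0 0 -2 80;0 0 -100 0 0 -2 80;0 0 -100 0 0 -2 80",
  force=60,
)

```text
time: 6.85
ee_pos: [0.5158, 0.0296, 0.1723]
tcp_rot: [179.8, -0.5, 21.7]
wrist_force: [1.0, 0.4, 0.3]
opening: 0.0796
grasp_force: 0.0
```

```bash
python3 g.py 613 -76.5 80.8 160 57
```

```text
160 [ 51.  134.5  13.1] [  0.4  -0.4 -59.1]
57 [ 50.  134.2 116.1] [  0.4  -0.4 -59.1]
t 6.85 q [  3.  -1.  -4.  86.   0. 162.] F [1.  0.4 0.3] op 0.07961570502422989 p [515.8  29.6 172.3] [179.8  -0.5  21.7]
```

Request:
carry_out(
  moves="51 134 13 0 0 -59 80;51 134 13 0 0 -59 80;51 134 13 0 0 -59 80;51 134 13 0 0 -59 80;51 134 13 0 0 -59 80;51 134 13 0 0 -59 80;51 134 13 0 0 -59 80;51 134 13 0 0 -59 80;51 134 13 0 0 -59 80",
)

```text
time: 7.75
ee_pos: [0.6104, -0.0761, 0.1522]
tcp_rot: [-180.0, 0.0, 80.5]
wrist_force: [-0.1, 0.4, 0.8]
opening: 0.0804
grasp_force: 0.0
```

```bash
python3 g.py 613 -76.5 80.8 57;python3 - <<'E'
from h import *
s=cam('scene');cv2.imwrite('pics/s3.png',cv2.resize(s['img'][130:300,240:410,::-1],None,fx=3.5,fy=3.5,interpolation=cv2.INTER_CUBIC))
E
```

```text
57 [ 0.   2.6 95.2] [-0.   0.  -0.3]
t 7.75 q [-7. 13.  9. 86. -0. 92.] F [-0.1  0.4  0.8] op 0.08040871807676168 p [610.4 -76.1 152.2] [-180.     0.    80.5]
```

View pics/s3.png

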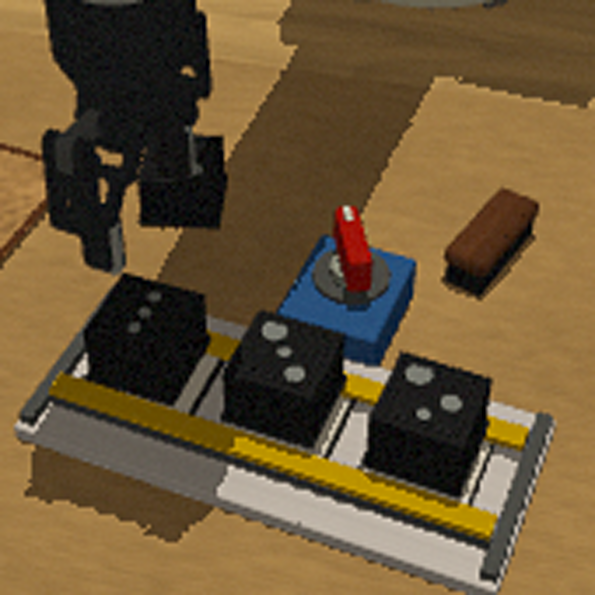

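Knob bar (353,250) turned to the stop, yellow bars cover the flanges. Grip the first tub.

Request:
carry_out(
  moves="0 2 45 0 0 0 80;0 2 85 0 0 0 80;0 2 95 0 0 0 80;0 2 95 0 0 0 80;0 2 95 0 0 0 45;0 2 95 0 0 0 45;0 2 95 0 0 0 45;0 2 95 0 0 0 45;0 2 95 0 0 0 45;0 2 95 0 0 0 45",
  force=60,
)

```text
time: 8.8
ee_pos: [0.614, -0.0766, 0.0604]
tcp_rot: [179.7, -0.0, 80.7]
wrist_force: [0.2, 0.0, 6.3]
opening: 0.0554
grasp_force: 64.4
```

```bash
python3 g.py 613 -76.5 80.8 57
```

```text
57 [-0.  -1.   3.4] [ 0.3 -0.  -0.1]
t 8.8 q [-7. 15.  0. 75.  0. 92.] F [0.2 0.  6.3] op 0.05540932244001108 p [614.  -76.6  60.4] [179.7  -0.   80.7]
```

Request:
carry_out(
  moves="0 0 -5 0 0 0 45;0 0 -10 0 0 0 45;0 0 -15 0 0 0 45;0 0 -20 0 0 0 45;0 0 -25 0 0 0 45;0 0 -30 0 0 0 45;0 0 -35 0 0 0 45;0 0 -40 0 0 0 45;0 0 -60 0 0 0 45;0 0 -85 0 0 0 45;0 0 -90 0 0 0 45;0 0 -90 0 0 0 45",
)

```text
time: 10.0
ee_pos: [0.613, -0.0765, 0.1485]
tcp_rot: [179.9, -0.0, 80.8]
wrist_force: [-0.5, 0.1, -1.0]
opening: 0.0552
grasp_force: 68.9
```

```bash
python3 g.py 533 -379 80 150 35;python3 - <<'E'
from h import *
print(bot.get_obs()['grasp_force'])
s=cam('scene');cv2.imwrite('pics/s4.png',cv2.resize(s['img'][100:300,240:410,::-1],None,fx=2.8,fy=2.8,interpolation=cv2.INTER_CUBIC))
E
```

```text
150 [-311.4  -30.4   -1.6] [ 0.1 -0.   0.8]
35 [-311.4  -30.7  113.4] [ 0.1 -0.   0.8]
t 10.0 q [-7. 13.  8. 85.  0. 92.] F [-0.5  0.1 -1. ] op 0.055227711158845574 p [613.  -76.5 148.5] [179.9  -0.   80.8]
68.9203105866909
```

View pics/s4.png

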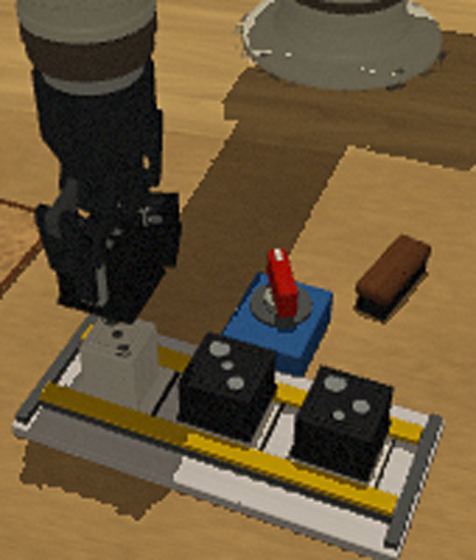

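The black tub is off, grey one stays at (125,360). Place it on the cork.

Request:
carry_out(
  moves="-40 -4 0 0 0 0 45;-80 -8 0 0 0 0 45;-120 -12 0 0 0 0 45;-160 -16 0 0 0 0 45;-200 -20 0 0 0 1 45;-240 -24 0 0 0 1 45;-280 -28 0 0 0 1 45;-311 -30 0 0 0 1 45;-311 -30 50 0 0 1 45;-311 -30 85 0 0 1 45;-311 -30 100 0 0 1 45;-311 -30 106 0 0 1 45;-311 -30 110 0 0 1 45;-311 -30 112 0 0 1 45;-311 -30 112 0 0 1 45",
)

```text
time: 11.55
ee_pos: [0.5336, -0.3788, 0.0366]
tcp_rot: [179.9, 0.0, 79.8]
wrist_force: [0.1, -0.2, -0.9]
opening: 0.0552
grasp_force: 69.0
```

```bash
python3 g.py 533 -379 80 35
```

```text
35 [-0.3 -0.5  1.6] [ 0.1  0.  -0.2]
t 11.55 q [-35.  20.   4.  74.   0.  65.] F [ 0.1 -0.2 -0.9] op 0.055156790375354196 p [ 533.6 -378.8   36.6] [179.9   0.   79.8]
```

Request:
carry_out(
  moves="0 0 2 0 0 0 45;0 0 3 0 0 0 45;0 0 3 0 0 0 75;0 0 3 0 0 0 75;0 0 3 0 0 0 75;0 0 -40 0 0 0 80;0 0 -90 0 0 0 80;0 0 -120 0 0 0 80;0 0 -120 0 0 0 80",
)

```text
time: 12.45
ee_pos: [0.5344, -0.3797, 0.1611]
tcp_rot: [179.6, 0.2, 79.7]
wrist_force: [0.9, 0.5, 0.3]
opening: 0.0798
grasp_force: 0.0
```

```bash
python3 g.py 627 12 80.8 155 58
```

```text
155 [402.   21.4   4.9] [ 0.4  0.2 -1. ]
58 [402.3  20.7 101.9] [ 0.4  0.2 -1. ]
t 12.45 q [-35.  18.  16.  87.  -0.  65.] F [0.9 0.5 0.3] op 0.07984588299435054 p [ 534.4 -379.7  161.1] [179.6   0.2  79.7]
```

Request:
carry_out(
  moves="402 21 5 0 0 -1 80;402 21 5 0 0 -1 80;402 21 5 0 0 -1 80;402 21 5 0 0 -1 80;402 21 5 0 0 -1 80;402 21 5 0 0 -1 80;402 21 5 0 0 -1 80;402 21 5 0 0 -1 80;402 21 5 0 0 -1 80;402 21 5 0 0 -1 80;402 21 5 0 0 -1 80;402 21 50 0 0 -1 80",
)

```text
time: 13.65
ee_pos: [0.628, 0.0119, 0.1107]
tcp_rot: [179.4, -0.1, 80.7]
wrist_force: [1.6, 0.0, 1.3]
opening: 0.0798
grasp_force: 0.0
```

```bash
python3 g.py 627 12 80.8 58
```

```text
58 [-0.1 -1.5 52.7] [ 0.6 -0.1 -0.1]
t 13.65 q [  1.  15.   6.  81.  -0. 100.] F [1.6 0.  1.3] op 0.07984779424768601 p [628.   11.9 110.7] [ 1.794e+02 -1.000e-01  8.070e+01]
```

Request:
carry_out(
  moves="0 -1 35 0 0 0 80;0 -1 53 0 0 0 80;0 -1 53 0 0 0 80;0 -1 53 0 0 0 45;0 -1 53 0 0 0 45;0 -1 53 0 0 0 45;0 -1 53 0 0 0 45;0 -1 53 0 0 0 45;0 -1 48 0 0 0 45;0 -1 43 0 0 0 45;0 -1 38 0 0 0 45;0 -1 33 0 0 0 45;0 -1 28 0 0 0 45;0 -1 23 0 0 0 45;0 -1 18 0 0 0 45;0 -1 13 0 0 0 45;0 -1 0 0 0 0 45;0 -1 -25 0 0 0 45;0 -1 -40 0 0 0 45;0 -1 -40 0 0 0 45",
)

```text
time: 15.65
ee_pos: [0.6253, 0.0135, 0.1488]
tcp_rot: [179.7, -0.1, 80.8]
wrist_force: [-0.4, 0.3, -0.9]
opening: 0.0554
grasp_force: 64.8
```

```bash
python3 g.py 438 -361 80 150 35;python3 - <<'E'
from h import *
t=cam('top','t5.png');s=cam('scene');a=t['img'][100:320,230:530,::-1];b=s['img'][100:300,130:430,::-1]
f=lambda i:cv2.resize(i,(600,int(600*i.shape[0]/300)),interpolation=cv2.INTER_CUBIC)
cv2.imwrite('pics/c5.png',cv2.resize(np.vstack([f(a),f(b)]),None,fx=.7,fy=.7))
E
```

```text
150 [-399.7 -124.7   -2.2] [ 0.3 -0.1  0.8]
35 [-399.8 -125.2  112.8] [ 0.3 -0.1  0.8]
t 15.65 q [  1.  14.  10.  85.   0. 100.] F [-0.4  0.3 -0.9] op 0.05536293784920706 p [625.3  13.5 148.8] [ 1.797e+02 -1.000e-01  8.080e+01]
```

View pics/c5.png

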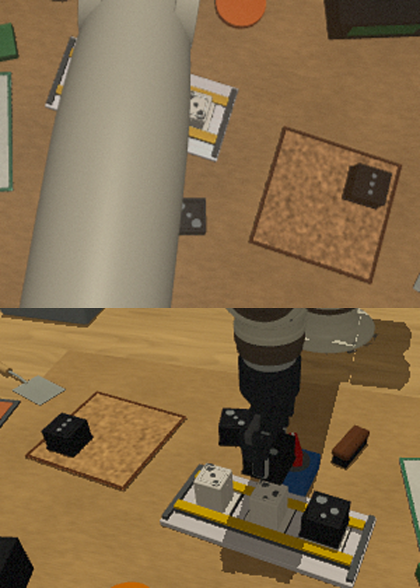

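Tub 1 stands on the cork's upper right part (367,185), two bare grey tubs remain down, second black in the grip. Place it on the near-right part.

Request:
carry_out(
  moves="-40 -12 0 0 0 0 45;-80 -25 0 0 0 0 45;-120 -37 0 0 0 0 45;-160 -50 0 0 0 0 45;-200 -62 0 0 0 1 45;-240 -75 0 0 0 1 45;-280 -87 0 0 0 1 45;-320 -100 0 0 0 1 45;-360 -112 0 0 0 1 45;-400 -125 0 0 0 1 45;-400 -125 0 0 0 1 45;-400 -125 45 0 0 1 45;-400 -125 85 0 0 1 45;-400 -125 102 0 0 1 45;-400 -125 110 0 0 1 45;-400 -125 113 0 0 1 45;-400 -125 114 0 0 1 45;-400 -125 114 0 0 1 45",
)

```text
time: 17.55
ee_pos: [0.437, -0.3616, 0.0324]
tcp_rot: [179.9, 0.0, 79.8]
wrist_force: [-0.3, 0.8, -0.9]
opening: 0.0551
grasp_force: 65.0
```

```bash
python3 g.py 438 -361 80 35
```

```text
35 [ 0.8  0.9 -2.6] [ 0.1  0.  -0.2]
t 17.55 q [-40.   9. -10.  71.   0.  61.] F [-0.3  0.8 -0.9] op 0.05510052782580469 p [ 437.  -361.6   32.4] [179.9   0.   79.8]
```

Request:
carry_out(
  moves="0 0 1 0 0 0 45;0 0 2 0 0 0 45;0 0 3 0 0 0 45;0 0 4 0 0 0 45;0 0 4 0 0 0 45",
)

```text
time: 18.05
ee_pos: [0.4365, -0.3615, 0.0285]
tcp_rot: [179.9, 0.0, 79.7]
wrist_force: [-3.2, 2.5, 8.3]
opening: 0.0556
grasp_force: 65.7
```

Touching. Release and go on to the third.

Request:
carry_out(
  moves="0 0 2 0 0 0 75;0 0 2 0 0 0 75;0 0 2 0 0 0 75;0 0 2 0 0 0 75;0 0 -40 0 0 0 75;0 0 -90 0 0 0 80;0 0 -125 0 0 0 80;0 0 -125 0 0 0 80;0 0 -125 0 0 0 80",
)

```text
time: 18.95
ee_pos: [0.4367, -0.3616, 0.1529]
tcp_rot: [179.9, 0.0, 79.8]
wrist_force: [0.6, -0.0, -1.5]
opening: 0.08
grasp_force: 0.0
```

```bash
python3 g.py 640 100 80.8 155 58
```

```text
155 [490.4 117.9  -2.3] [ 0.1  0.  -1. ]
58 [490.4 117.8  94.7] [ 0.1  0.  -1. ]
t 18.95 q [-40.   6.   1.  85.   0.  61.] F [ 0.6 -0.  -1.5] op 0.08000253542171887 p [ 436.7 -361.6  152.9] [179.9   0.   79.8]
```

Request:
carry_out(
  moves="490 118 -2 0 0 -1 80;490 118 -2 0 0 -1 80;490 118 -2 0 0 -1 80;490 118 -2 0 0 -1 80;490 118 -2 0 0 -1 80;490 118 -2 0 0 -1 80;490 118 -2 0 0 -1 80;490 118 -2 0 0 -1 80;490 118 -2 0 0 -1 80;490 118 -2 0 0 -1 80;490 118 -2 0 0 -1 80;490 118 -2 0 0 -1 80;490 118 -2 0 0 -1 80;490 118 -2 0 0 -1 80;490 118 45 0 0 -1 80;490 118 45 0 0 -1 80",
)

```text
time: 20.55
ee_pos: [0.6366, 0.0981, 0.1016]
tcp_rot: [-179.5, 0.2, 80.7]
wrist_force: [-0.0, 0.2, -0.3]
opening: 0.08
grasp_force: 0.0
```

```bash
python3 g.py 640 100 80.8 58
```

```text
58 [ 2.6  3.4 43.6] [-0.5  0.2 -0.1]
t 20.55 q [  9.  18.   9.  81.  -0. 108.] F [-0.   0.2 -0.3] op 0.0800419632890207 p [636.6  98.1 101.6] [-179.5    0.2   80.7]
```

Request:
carry_out(
  moves="2 3 5 0 0 0 80;2 3 30 0 0 0 80;2 3 44 0 0 0 80;2 3 44 0 0 0 45;2 3 44 0 0 0 45;2 3 44 0 0 0 45;2 3 44 0 0 0 45;2 3 44 0 0 0 45;2 3 39 0 0 0 45;2 3 34 0 0 0 45;2 3 29 0 0 0 45;2 3 24 0 0 0 45;2 3 19 0 0 0 45;2 3 14 0 0 0 45;2 3 9 0 0 0 45;2 3 4 0 0 0 45;2 3 -15 0 0 0 45;2 3 -35 0 0 0 45;2 3 -50 0 0 0 45;2 3 -50 0 0 0 45",
)

```text
time: 22.55
ee_pos: [0.6441, 0.1016, 0.1606]
tcp_rot: [179.7, -0.1, 80.8]
wrist_force: [0.3, -0.0, -1.4]
opening: 0.0549
grasp_force: 65.9
```

```bash
python3 g.py 548 -282 80 150 35; python3 - <<'E'
from h import *
t=cam('top','t6.png')
C=[onz(t,*p,.006)[:2] for p in[(433,192),(516,217),(495,300),(410,270)]];print(np.round(C,3).tolist(),np.mean(C,0))
E
```

```text
150 [-394.1  -33.3    9.8] [ 0.3 -0.1  0.8]
35 [-394.2  -33.8  124.8] [ 0.3 -0.1  0.8]
t 22.55 q [  9.  18.  16.  87.  -0. 108.] F [ 0.3 -0.  -1.4] op 0.0549469767208996 p [644.1 101.6 160.6] [ 1.797e+02 -1.000e-01  8.080e+01]
[[0.611, -0.239], [0.582, -0.44], [0.382, -0.407], [0.418, -0.206]] [ 0.49833131 -0.32306853]
```

View pics/t6.png

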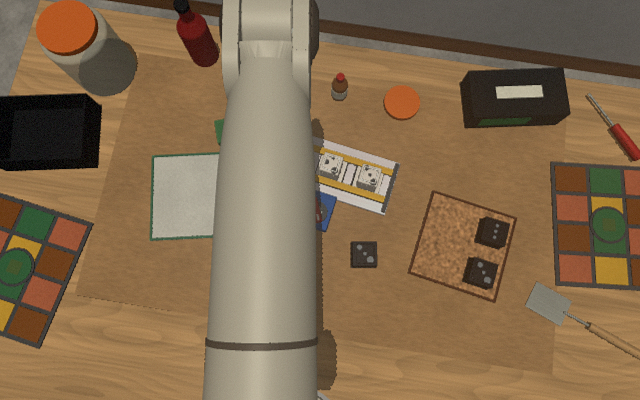

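Tubs stand at (492,231) and (481,271) on the cork; the loose tub has been knocked to (364,254). Place the third at the far-left part.

Request:
carry_out(
  moves="-40 -3 0 0 0 0 45;-80 -7 0 0 0 0 45;-120 -10 0 0 0 0 45;-160 -13 0 0 0 0 45;-200 -17 0 0 0 1 45;-240 -20 0 0 0 1 45;-280 -24 0 0 0 1 45;-320 -27 0 0 0 1 45;-360 -30 0 0 0 1 45;-394 -33 0 0 0 1 45;-394 -33 0 0 0 1 45;-394 -33 45 0 0 1 45;-394 -33 90 0 0 1 45;-394 -33 112 0 0 1 45;-394 -33 122 0 0 1 45;-394 -33 126 0 0 1 45;-394 -33 128 0 0 1 45;-394 -33 129 0 0 1 45;-394 -33 130 0 0 1 45;-394 -33 130 0 0 1 45",
)

```text
time: 24.6
ee_pos: [0.5458, -0.2812, 0.0367]
tcp_rot: [179.9, 0.1, 79.8]
wrist_force: [-38.4, 18.6, 77.6]
opening: 0.055
grasp_force: 78.8
```

```bash
python3 g.py 548 -282 80 30
```

```text
30 [-0.4  2.3  6.7] [ 0.1  0.1 -0.2]
t 24.6 q [-27.  15.  -2.  73.  -0.  73.] F [-38.4  18.6  77.6] op 0.05500692556607945 p [ 545.8 -281.2   36.7] [1.799e+02 1.000e-01 7.980e+01]
```

Request:
carry_out(
  moves="0 0 -4 0 0 0 45;0 0 -6 0 0 0 45;0 0 -6 0 0 0 45",
)

```text
time: 24.9
ee_pos: [0.547, -0.2817, 0.0369]
tcp_rot: [179.9, 0.0, 79.8]
wrist_force: [-13.8, 6.1, 29.6]
opening: 0.0548
grasp_force: 73.4
```

Request:
carry_out(
  moves="0 0 -2 0 0 0 45;0 0 -3 0 0 0 45;0 0 -3 0 0 0 75;0 0 -3 0 0 0 75;0 0 -3 0 0 0 75;0 0 -40 0 0 0 75;0 0 -90 0 0 0 80;0 0 -125 0 0 0 80;0 0 -125 0 0 0 80",
)

```text
time: 25.8
ee_pos: [0.5489, -0.2831, 0.164]
tcp_rot: [179.6, 0.1, 79.8]
wrist_force: [1.5, -0.2, -0.2]
opening: 0.0799
grasp_force: 0.0
```

```bash
python3 - <<'E'
from h import *
t=cam('top');s=cam('scene')
cv2.imwrite('pics/c7.png',np.hstack([cv2.resize(t['img'][180:320,310:530,::-1],(396,252),interpolation=2),cv2.resize(s['img'][150:290,140:360,::-1],(396,252),interpolation=2)]))
hsv=cv2.cvtColor(t['img'],cv2.COLOR_RGB2HSV)
m=((hsv[:,:,2]<75)&(hsv[:,:,1]<110)).astype(np.uint8);k=np.zeros_like(m);k[235:275,345:385]=m[235:275,345:385]
n,l,st,ce=cv2.connectedComponentsWithStats(k);i=1+st[1:,4].argmax()
r=cv2.minAreaRect(cv2.findContours((l==i).astype(np.uint8),0,1)[0][0]);print(st[i],r,[onz(t,*q,.043).round(3)[:2].tolist() for q in cv2.boxPoints(r)],onz(t,*r[0],.043))
E
```

```text
[351 242  27  26 570] ((364.0, 254.5), (25.0, 26.0), 90.0) [[0.456, -0.06], [0.466, -0.118], [0.41, -0.126], [0.401, -0.068]] [ 0.43286417 -0.09312279  0.043     ]
```

View pics/c7.png

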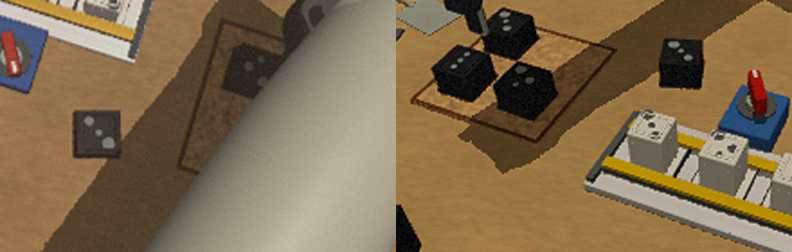

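Three tubs upright on the cork; loose tub at top-crop (97,133). Fetch it.

```bash
python3 g.py 433.5 -93.5 99.5 155 28
```

```text
155 [ 165.5 -145.8    3.4] [  0.1   0.  -19.7]
28 [ 165.6 -145.9  130.4] [  0.1   0.  -19.7]
t 25.9 q [-27.  13.   9.  86.  -0.  73.] F [-1.1  0.4 -1. ] op 0.08012758105051927 p [ 547.5 -282.3  158.7] [179.9   0.   79.8]
```

Request:
carry_out(
  moves="165 -146 3 0 0 -19.5 80;165 -146 3 0 0 -19.5 80;165 -146 3 0 0 -19.5 80;165 -146 3 0 0 -19.5 80;165 -146 3 0 0 -19.5 80;165 -146 3 0 0 -19.5 80;165 -146 3 0 0 -19.5 80;165 -146 40 0 0 -19.5 80;165 -146 75 0 0 -19.5 80;165 -146 75 0 0 -19.5 80",
)

```text
time: 26.9
ee_pos: [0.4303, -0.094, 0.0784]
tcp_rot: [-179.6, -0.2, 99.2]
wrist_force: [-0.7, 0.8, 0.5]
opening: 0.08
grasp_force: 0.0
```

```bash
python3 g.py 433.5 -93.5 99.5 28
```

```text
28 [-0.1  3.6 50.3] [-0.4 -0.2 -0.3]
t 26.9 q [-12. -10. -23.  77.  -0.  68.] F [-0.7  0.8  0.5] op 0.07997288825636281 p [430.3 -94.   78.4] [-179.6   -0.2   99.2]
```

Request:
carry_out(
  moves="0 3 30 0 0 0 80;0 3 49 0 0 0 80;0 3 49 0 0 0 80;0 3 49 0 0 0 45;0 3 49 0 0 0 45;0 3 49 0 0 0 45;0 3 49 0 0 0 45;0 3 49 0 0 0 45;0 3 49 0 0 0 45",
)

```text
time: 27.8
ee_pos: [0.4369, -0.0938, 0.0363]
tcp_rot: [179.8, 0.1, 99.2]
wrist_force: [-1.1, -0.7, 7.1]
opening: 0.0549
grasp_force: 64.1
```

```bash
python3 g.py 452 -266 80 130 34
```

```text
130 [-172.6  -12.5  -93.4] [ 0.2  0.1 19.2]
34 [-172.4  -12.8    2.6] [ 0.2  0.1 19.2]
t 27.8 q [-12.  -8. -26.  72.  -0.  69.] F [-1.1 -0.7  7.1] op 0.05492642079646367 p [436.9 -93.8  36.3] [1.798e+02 1.000e-01 9.920e+01]
```

Request:
carry_out(
  moves="0 0 -20 0 0 0 45;0 0 -55 0 0 0 45;0 0 -94 0 0 0 45;-40 -3 -94 0 0 5 45;-80 -6 -94 0 0 10 45;-120 -9 -94 0 0 15 45;-155 -12 -94 0 0 19 45;-172 -12 -94 0 0 19 45;-172 -12 -94 0 0 19 45;-172 -12 -50 0 0 19 45;-172 -12 -20 0 0 19 45;-172 -12 -13 0 0 19 45;-172 -12 -13 0 0 19 45",
)

```text
time: 29.1
ee_pos: [0.4512, -0.2639, 0.0471]
tcp_rot: [-179.9, -0.0, 80.3]
wrist_force: [0.7, -0.7, -0.6]
opening: 0.0551
grasp_force: 63.8
```

```bash
python3 g.py 452 -266 80 40
```

```text
40 [-1.9  1.2  7.1] [-0.1 -0.   0.3]
t 29.1 q [-30.   2. -15.  73.   0.  69.] F [ 0.7 -0.7 -0.6] op 0.05511871352913079 p [ 451.2 -263.9   47.1] [-179.9   -0.    80.3]
```

Request:
carry_out(
  moves="-2 1 2 0 0 0 45;-2 1 4 0 0 0 45;-2 1 5 0 0 0 45;-2 1 6 0 0 0 45;-2 1 6 0 0 0 45",
)

```text
time: 29.6
ee_pos: [0.4526, -0.2674, 0.0424]
tcp_rot: [179.9, 0.0, 80.3]
wrist_force: [-1.5, 0.8, 4.1]
opening: 0.0549
grasp_force: 64.3
```

Request:
carry_out(
  moves="0 0 0 0 0 0 75;0 0 0 0 0 0 75;0 0 0 0 0 0 75;0 0 -40 0 0 0 75;0 0 -85 0 0 0 80;0 0 -120 0 0 0 80;0 0 -120 0 0 0 80",
)

```text
time: 30.3
ee_pos: [0.4539, -0.2682, 0.1667]
tcp_rot: [179.6, 0.2, 80.3]
wrist_force: [0.5, -0.4, -0.4]
opening: 0.0797
grasp_force: 0.0
```

```bash
python3 g.py 514 30 21.8 140 65
```

```text
140 [304.2   8.5  25.9] [ 0.5 -0.1 58.5]
65 [304.4   8.  100.9] [ 0.5 -0.1 58.5]
t 30.3 q [-31.   1.  -4.  85.  -0.  69.] F [ 0.5 -0.4 -0.4] op 0.07965814314586134 p [ 453.9 -268.2  166.7] [179.6   0.2  80.3]
```

Request:
carry_out(
  moves="304 8 26 0 0 58.5 60;304 8 26 0 0 58.5 60;304 8 26 0 0 58.5 60;304 8 26 0 0 58.5 60;304 8 26 0 0 58.5 60;304 8 26 0 0 58.5 60;304 8 26 0 0 58.5 60;304 8 26 0 0 58.5 60;304 8 26 0 0 58.5 60;304 8 26 0 0 58.5 60;304 8 26 0 0 58.5 60",
)

```text
time: 31.4
ee_pos: [0.5114, 0.0304, 0.1352]
tcp_rot: [180.0, 0.0, 21.8]
wrist_force: [0.6, -0.6, 0.7]
opening: 0.06
grasp_force: 0.0
```

```bash
python3 g.py 514 30 21.8 66; python3 - <<'E'
from h import *
s=cam('scene');cv2.imwrite('pics/s8.png',cv2.resize(s['img'][130:300,140:410,::-1],None,fx=2.2,fy=2.2,interpolation=cv2.INTER_CUBIC))
E
```

```text
66 [ 2.3  1.3 69.2] [ 0.  0. -0.]
t 31.4 q [  3.  -1.  -8.  82.  -0. 162.] F [ 0.6 -0.6  0.7] op 0.05995259779198917 p [511.4  30.4 135.2] [180.    0.   21.8]
```

View pics/s8.png

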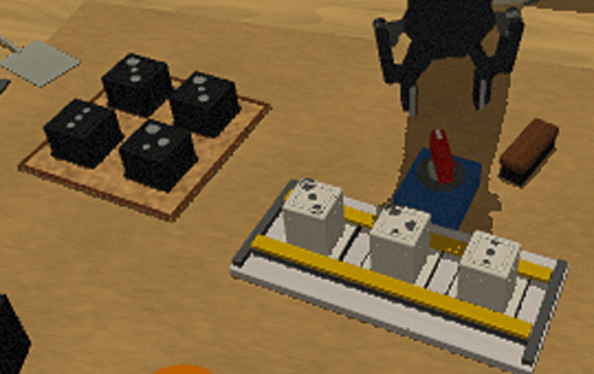

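All four black tubs stand on the cork; the fingers straddle the knob bar (442,155). Grip it and turn back.

Request:
carry_out(
  moves="2 1 40 0 0 0 60;2 1 68 0 0 0 60;2 1 68 0 0 0 60;2 1 68 0 0 0 30;2 1 68 0 0 0 5;2 1 68 0 0 0 5;2 1 68 0 0 0 5;2 1 68 0 0 0 5;2 1 68 0 0 0 5",
  force=70,
)

```text
time: 32.35
ee_pos: [0.515, 0.0301, 0.0694]
tcp_rot: [179.8, -0.2, 21.7]
wrist_force: [0.4, -5.7, 5.1]
opening: 0.0148
grasp_force: 68.9
```

Request:
carry_out(
  moves="0 0 0 0 0 -8 5;0 0 0 0 0 -16 5;0 0 0 0 0 -24 5;0 0 0 0 0 -32 5;0 0 0 0 0 -40 5;0 0 0 0 0 -48 5;0 0 0 0 0 -56 5;0 0 0 0 0 -64 5;0 0 0 0 0 -72 5;0 0 0 0 0 -80 5;0 0 0 0 0 -88 5;0 0 0 0 0 -96 5;0 0 0 0 0 -104 5;0 0 0 0 0 -110 5;0 0 0 0 0 -114 5;0 0 0 0 0 -117 5;0 0 0 0 0 -119 5;0 0 0 0 0 -119 5",
)

```text
time: 34.15
ee_pos: [0.5137, 0.0301, 0.0694]
tcp_rot: [-180.0, 0.1, 140.8]
wrist_force: [-7.2, -5.0, 10.7]
opening: 0.0144
grasp_force: 69.7
```

```bash
python3 -c "
from h import *
print(bot.get_obs()['torque'])"
```

```text
[-1.12600685  1.70737146  0.03602945]
```

Request:
carry_out(
  moves="0 0 0 0 0 0 50;0 0 0 0 0 0 50;0 0 0 0 0 0 50;0 0 -50 0 0 0 80;0 0 -90 0 0 0 80;0 0 -90 0 0 0 80",
  force=50,
)

```text
time: 34.75
ee_pos: [0.516, 0.0311, 0.1632]
tcp_rot: [179.7, 0.3, 140.8]
wrist_force: [0.1, -0.2, -0.5]
opening: 0.0799
grasp_force: 0.0
```

```bash
python3 g.py 642 101 80.8 155 58; python3 - <<'E'
from h import *
t=cam('top');s=cam('scene')
cv2.imwrite('pics/c9.png',np.hstack([cv2.resize(t['img'][100:280,130:410,::-1],(396,255),interpolation=2),cv2.resize(s['img'][150:310,240:500,::-1],(396,255),interpolation=2)]))
C=[onz(t,*p,.006)[:2] for p in[(151,155),(238,152),(239,237),(151,240)]];print(np.round(C,3).tolist(),np.mean(C,0))
q=[((151,240),(417,208)),((239,237),(417,208))]
print(*[tri(t,a,s,b) for a,b in[((239,237),(417,209)),((238,152),(436,278))]])
E
```

```text
155 [-53.3 133.8   9.3] [ 0.5  0.1 60. ]
58 [-52.8 133.2 106.3] [ 0.5  0.1 60. ]
t 34.75 q [ 3. -1. -5. 85.  0. 43.] F [ 0.1 -0.2 -0.5] op 0.07991162782745972 p [516.   31.1 163.2] [179.7   0.3 140.8]
[[0.594, 0.452], [0.635, 0.244], [0.43, 0.201], [0.391, 0.403]] [0.51241932 0.3250546 ]
(array([ 0.4312085 ,  0.20507873, -0.00346861]), np.float64(0.00515743653364787)) (array([0.63652292, 0.25084625, 0.00099683]), np.float64(0.010725807806509587))
```

View pics/c9.png

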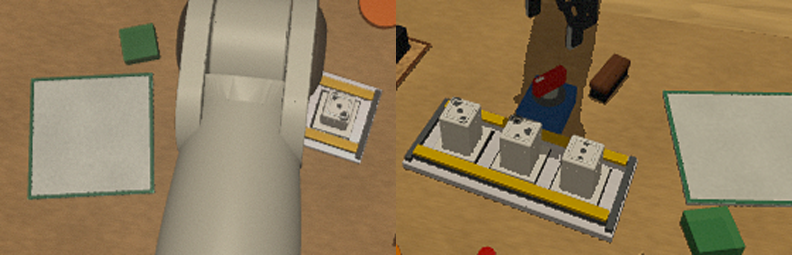

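Jaws are open, three grey tubs in the rack. Go to the left one.

Request:
carry_out(
  moves="-53 133 9 0 0 60 75;-53 133 9 0 0 60 75;-53 133 9 0 0 60 75;-53 133 9 0 0 60 75;-53 133 9 0 0 60 75;-53 133 9 0 0 60 75;-53 133 9 0 0 60 75;-53 133 9 0 0 60 75;-53 133 9 0 0 60 75;-53 133 50 0 0 60 75;-53 133 50 0 0 60 75",
)

```text
time: 35.95
ee_pos: [0.6364, 0.0999, 0.1018]
tcp_rot: [-179.6, 0.1, 80.9]
wrist_force: [-0.4, -0.5, -0.2]
opening: 0.0749
grasp_force: 0.0
```

```bash
python3 g.py 642 101 80.8 58
```

```text
58 [ 2.   5.7 43.7] [-0.4  0.1  0.1]
t 35.95 q [  9.  18.   9.  81.   0. 108.] F [-0.4 -0.5 -0.2] op 0.07490633936599517 p [636.4  99.9 101.8] [-1.796e+02  1.000e-01  8.090e+01]
```

Request:
carry_out(
  moves="1 4 10 0 0 0 75;1 4 30 0 0 0 75;1 4 44 0 0 0 75;1 4 44 0 0 0 75;1 4 44 0 0 0 35;1 4 44 0 0 0 35;1 4 44 0 0 0 35;1 4 44 0 0 0 35;1 4 44 0 0 0 35;1 4 44 0 0 0 35;1 4 44 0 0 0 35",
)

```text
time: 37.05
ee_pos: [0.6438, 0.1008, 0.0648]
tcp_rot: [179.9, -0.0, 80.8]
wrist_force: [0.6, -0.2, 5.4]
opening: 0.045
grasp_force: 53.5
```

```bash
python3 g.py 551 385 102 130 54
```

```text
130 [ 265.7 -137.1  -65.3] [  0.1  -0.  -21.2]
54 [ 265.6 -137.2   10.7] [  0.1  -0.  -21.2]
t 37.05 q [  9.  19.   6.  77.  -0. 108.] F [ 0.6 -0.2  5.4] op 0.045041017864574234 p [643.8 100.8  64.8] [179.9  -0.   80.8]
```

Request:
carry_out(
  moves="0 0 -12 0 0 0 35;0 0 -25 0 0 0 35;0 0 -45 0 0 0 35;0 0 -65 0 0 0 35;40 -20 -65 0 0 -3 35;80 -41 -65 0 0 -6 35;120 -62 -65 0 0 -10 35;160 -83 -65 0 0 -13 35;200 -103 -65 0 0 -17 35;240 -124 -65 0 0 -21 35;265 -137 -65 0 0 -21 35;265 -137 -65 0 0 -21 35;265 -137 -40 0 0 -21 35;265 -137 -15 0 0 -21 35;265 -137 -5 0 0 -21 35;265 -137 -1 0 0 -21 35;265 -137 -1 0 0 -21 35",
)

```text
time: 38.75
ee_pos: [0.5507, 0.384, 0.0649]
tcp_rot: [180.0, -0.0, 101.7]
wrist_force: [-0.1, -0.1, -1.8]
opening: 0.045
grasp_force: 52.6
```

```bash
python3 g.py 551 385 102 59; python3 - <<'E'
from h import *
s=cam('scene');cv2.imwrite('pics/s10.png',cv2.resize(s['img'][130:310,240:540,::-1],None,fx=2,fy=2,interpolation=cv2.INTER_CUBIC))
E
```

```text
59 [1.  0.5 5.9] [ 0.  -0.  -0.3]
t 38.75 q [ 35.  22.  10.  78.  -0. 113.] F [-0.1 -0.1 -1.8] op 0.0450172528332804 p [550.7 384.   64.9] [180.   -0.  101.7]
```

View pics/s10.png

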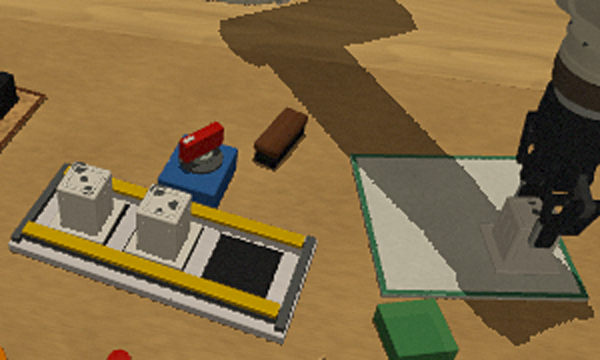

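The grey tub hangs just above the board's far corner region (515,245), inside the edge. Lower to touch.

Request:
carry_out(
  moves="0 0 2 0 0 0 35;0 0 3 0 0 0 35;0 0 4 0 0 0 35;0 0 5 0 0 0 35;0 0 6 0 0 0 35;0 0 6 0 0 0 35",
)

```text
time: 39.4
ee_pos: [0.5504, 0.3843, 0.0589]
tcp_rot: [180.0, -0.0, 101.8]
wrist_force: [-1.7, -1.7, 3.7]
opening: 0.0452
grasp_force: 53.0
```

Request:
carry_out(
  moves="0 0 0 0 0 0 75;0 0 0 0 0 0 75;0 0 0 0 0 0 75;0 0 -40 0 0 0 75;0 0 -85 0 0 0 75;0 0 -100 0 0 0 75",
)

```text
time: 40.0
ee_pos: [0.5515, 0.385, 0.1635]
tcp_rot: [179.7, -0.1, 101.8]
wrist_force: [1.1, 1.3, 0.0]
opening: 0.075
grasp_force: 0.0
```

```bash
python3 g.py 626 12 80.8 155
```

```text
155 [-380.4   -3.1    7.6] [ 0.3 -0.2 21. ]
t 40.0 q [ 35.  21.  20.  88.   0. 113.] F [1.1 1.3 0. ] op 0.0749835591447575 p [551.5 385.  163.5] [ 1.797e+02 -1.000e-01  1.018e+02]
```

Request:
carry_out(
  moves="-380 -3 8 0 0 21 75;-380 -3 8 0 0 21 75;-380 -3 8 0 0 21 75;-380 -3 8 0 0 21 75;-380 -3 8 0 0 21 75;-380 -3 8 0 0 21 75;-380 -3 8 0 0 21 75;-380 -3 8 0 0 21 75;-380 -3 8 0 0 21 75;-380 -3 8 0 0 21 75;-380 -3 8 0 0 21 75;-380 -3 55 0 0 21 75;-380 -3 55 0 0 21 75",
)

```text
time: 41.3
ee_pos: [0.6218, 0.013, 0.0976]
tcp_rot: [-179.5, 0.1, 80.9]
wrist_force: [-1.0, 0.7, -1.0]
opening: 0.075
grasp_force: 0.0
```

```bash
python3 g.py 627 12.5 80.8 58
```

```text
58 [ 0.4  5.5 39.5] [-0.5  0.1  0.1]
t 41.3 q [  1.  15.   5.  80.   0. 100.] F [-1.   0.7 -1. ] op 0.07503888020048405 p [621.8  13.   97.6] [-1.795e+02  1.000e-01  8.090e+01]
```

Request:
carry_out(
  moves="0 3 10 0 0 0 75;0 3 25 0 0 0 75;0 3 39 0 0 0 75;0 3 39 0 0 0 75;0 3 39 0 0 0 35;0 3 39 0 0 0 35;0 3 39 0 0 0 35;0 3 39 0 0 0 35;0 3 39 0 0 0 35;0 3 39 0 0 0 35;0 3 39 0 0 0 35",
)

```text
time: 42.4
ee_pos: [0.6284, 0.0111, 0.0654]
tcp_rot: [179.9, -0.0, 80.8]
wrist_force: [0.5, 0.1, 5.9]
opening: 0.0452
grasp_force: 53.7
```

```bash
python3 g.py 453 365 102 130 58
```

```text
130 [ 321.1 -229.9  -65. ] [  0.1   0.  -21.2]
58 [ 321.1 -230.     7. ] [  0.1   0.  -21.2]
t 42.4 q [  1.  16.   2.  76.  -0. 100.] F [0.5 0.1 5.9] op 0.04523442462948162 p [628.4  11.1  65.4] [179.9  -0.   80.8]
```

Request:
carry_out(
  moves="0 0 -12 0 0 0 35;0 0 -25 0 0 0 35;0 0 -45 0 0 0 35;0 0 -75 0 0 0 35;35 -25 -80 0 0 -3 35;70 -50 -80 0 0 -5 35;105 -75 -80 0 0 -8 35;140 -100 -80 0 0 -10 35;175 -125 -80 0 0 -13 35;210 -150 -80 0 0 -15 35;245 -175 -80 0 0 -17 35;280 -200 -80 0 0 -19 35;321 -230 -80 0 0 -21 35;321 -230 -80 0 0 -21 35;321 -230 -45 0 0 -21 35;321 -230 -15 0 0 -21 35;321 -230 -3 0 0 -21 35;321 -230 0 0 0 -21 35;321 -230 0 0 0 -21 35",
)

```text
time: 44.3
ee_pos: [0.4529, 0.3649, 0.0653]
tcp_rot: [180.0, -0.0, 101.7]
wrist_force: [0.3, -0.2, -1.8]
opening: 0.0449
grasp_force: 52.7
```

```bash
python3 g.py 453 365 102 58
```

```text
58 [0.1 0.1 7.3] [ 0.  -0.  -0.3]
t 44.3 q [ 39.  10.  -5.  75.  -0. 117.] F [ 0.3 -0.2 -1.8] op 0.04486698753595316 p [452.9 364.9  65.3] [180.   -0.  101.7]
```

Request:
carry_out(
  moves="0 0 2 0 0 0 35;0 0 3 0 0 0 35;0 0 4 0 0 0 35;0 0 5 0 0 0 35;0 0 6 0 0 0 35;0 0 6 0 0 0 35",
)

```text
time: 44.9
ee_pos: [0.4525, 0.365, 0.0593]
tcp_rot: [180.0, -0.0, 101.8]
wrist_force: [-1.6, -1.3, 5.0]
opening: 0.0448
grasp_force: 53.5
```

Request:
carry_out(
  moves="0 0 0 0 0 0 72;0 0 0 0 0 0 72;0 0 0 0 0 0 72;0 0 -40 0 0 0 75;0 0 -85 0 0 0 75;0 0 -100 0 0 0 75",
)

```text
time: 45.5
ee_pos: [0.4534, 0.3658, 0.163]
tcp_rot: [179.7, -0.1, 101.8]
wrist_force: [0.2, 0.1, 0.2]
opening: 0.0752
grasp_force: 0.0
```

```bash
python3 g.py 612.5 -76.5 80.8 155
```

```text
155 [-465.4   65.6    7.1] [ 0.3 -0.2 21. ]
t 45.5 q [ 39.   8.   4.  86.   0. 117.] F [0.2 0.1 0.2] op 0.07515279249833307 p [453.4 365.8 163. ] [ 1.797e+02 -1.000e-01  1.018e+02]
```

Request:
carry_out(
  moves="-465 66 8 0 0 21 75;-465 66 8 0 0 21 75;-465 66 8 0 0 21 75;-465 66 8 0 0 21 75;-465 66 8 0 0 21 75;-465 66 8 0 0 21 75;-465 66 8 0 0 21 75;-465 66 8 0 0 21 75;-465 66 8 0 0 21 75;-465 66 8 0 0 21 75;-465 66 8 0 0 21 75;-465 66 8 0 0 21 75;-465 66 8 0 0 21 75;-465 66 55 0 0 21 75;-465 66 55 0 0 21 75",
)

```text
time: 47.0
ee_pos: [0.6087, -0.0751, 0.0979]
tcp_rot: [-179.5, 0.0, 80.9]
wrist_force: [0.2, -0.5, -1.6]
opening: 0.0749
grasp_force: 0.0
```

```bash
python3 g.py 613 -76.5 80.8 58
```

```text
58 [-0.7  4.8 39.9] [-0.5  0.   0.1]
t 47.0 q [-7. 14.  3. 80.  0. 92.] F [ 0.2 -0.5 -1.6] op 0.07491699644211712 p [608.7 -75.1  97.9] [-179.5    0.    80.9]
```

Request:
carry_out(
  moves="-1 3 10 0 0 0 75;-1 3 25 0 0 0 75;-1 3 39 0 0 0 75;-1 3 39 0 0 0 75;-1 3 39 0 0 0 35;-1 3 39 0 0 0 35;-1 3 39 0 0 0 35;-1 3 39 0 0 0 35;-1 3 39 0 0 0 35;-1 3 39 0 0 0 35;-1 3 39 0 0 0 35",
)

```text
time: 48.1
ee_pos: [0.6151, -0.0785, 0.0653]
tcp_rot: [179.9, -0.0, 80.7]
wrist_force: [0.0, -0.9, 6.7]
opening: 0.0451
grasp_force: 53.7
```

```bash
python3 g.py 473 267 102 58
```

```text
58 [ 318.2 -195.8    7. ] [  0.1   0.  -21.3]
t 48.1 q [-7. 15.  1. 76. -0. 92.] F [ 0.  -0.9  6.7] op 0.04514915574331829 p [615.1 -78.5  65.3] [179.9  -0.   80.7]
```

Request:
carry_out(
  moves="0 0 -12 0 0 0 35;0 0 -25 0 0 0 35;0 0 -45 0 0 0 35;0 0 -80 0 0 0 35;35 -22 -90 0 0 -3 35;70 -43 -90 0 0 -5 35;105 -65 -90 0 0 -8 35;140 -86 -90 0 0 -10 35;175 -108 -90 0 0 -13 35;210 -129 -90 0 0 -15 35;245 -151 -90 0 0 -17 35;280 -172 -90 0 0 -19 35;318 -196 -90 0 0 -21 35;318 -196 -90 0 0 -21 35;318 -196 -50 0 0 -21 35;318 -196 -15 0 0 -21 35;318 -196 -3 0 0 -21 35;318 -196 0 0 0 -21 35;318 -196 0 0 0 -21 35",
)

```text
time: 50.0
ee_pos: [0.4728, 0.267, 0.0656]
tcp_rot: [179.9, -0.0, 101.7]
wrist_force: [-0.9, 0.4, -1.5]
opening: 0.045
grasp_force: 52.6
```

```bash
python3 g.py 473 267 102 58
```

```text
58 [-0.1  0.2  7.6] [ 0.1 -0.  -0.3]
t 50.0 q [ 29.   4. -11.  75.  -0. 108.] F [-0.9  0.4 -1.5] op 0.04501808515453764 p [472.8 267.   65.6] [179.9  -0.  101.7]
```

Request:
carry_out(
  moves="0 0 2 0 0 0 35;0 0 3 0 0 0 35;0 0 4 0 0 0 35;0 0 5 0 0 0 35;0 0 6 0 0 0 35;0 0 6 0 0 0 35",
)

```text
time: 50.6
ee_pos: [0.4723, 0.2671, 0.0593]
tcp_rot: [180.0, -0.0, 101.8]
wrist_force: [-1.7, -1.2, 5.8]
opening: 0.0447
grasp_force: 53.5
```

Release, lift, and swing back out of the cameras' way for a final look.

Request:
carry_out(
  moves="0 0 0 0 0 0 72;0 0 0 0 0 0 72;0 0 0 0 0 0 72;0 0 -40 0 0 0 75;0 0 -85 0 0 0 75;0 0 -130 0 0 0 75;-60 -100 -170 0 0 0 75;-110 -150 -170 0 0 0 75;-110 -150 -170 0 0 0 75;-110 -150 -170 0 0 0 75;-110 -150 -170 0 0 0 75",
)

```text
time: 51.7
ee_pos: [0.3458, 0.1266, 0.2302]
tcp_rot: [179.8, -0.0, 101.7]
wrist_force: [0.9, 0.9, 0.6]
opening: 0.0751
grasp_force: 0.0
```

```bash
python3 - <<'E'
from h import *
t=cam('top');s=cam('scene')
cv2.imwrite('pics/f.png',np.vstack([t['img'][90:320,130:530],s['img'][110:320,140:540]])[:,:,::-1].repeat(1,0))
a=cv2.imread('pics/f.png');cv2.imwrite('pics/f.png',cv2.resize(a,None,fx=1.36,fy=1.36,interpolation=2))
print(bot.get_obs()['time'])
E
```

```text
51.8
```

View pics/f.png

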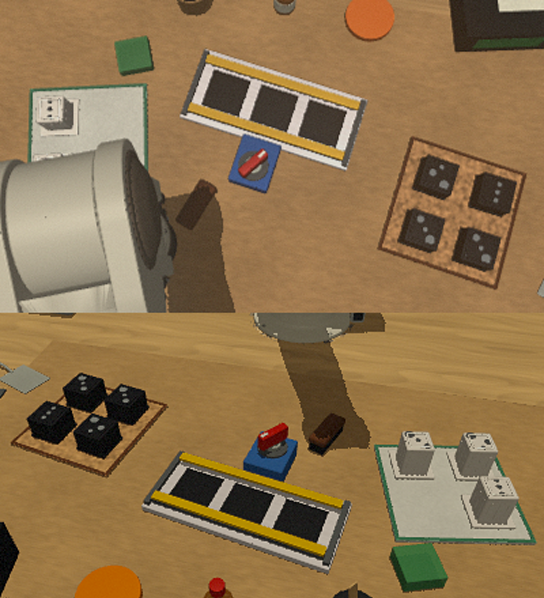

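All four black tubs are inside the cork edge, the three greys are on the white board, the knob is open, and the brush and glass block haven't moved. Handing in.

```bash
python3 -c "
from h import *
print(bot.job_done())"
```

```text
the job is handed in; nothing more can be done
None
```

The job is handed in at about 52 s: all four black tubs stand on the cork board, the three grey tubs are on the white board, the jaws are open, and the brush and glass block were not moved. The wrist force peaked at roughly 88 N (limit 120 N) when the third black tub was set down too hard.

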